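# Lock the clay mixer's hatch

## Robot

A 6-joint arm with a two-finger parallel gripper is mounted at the origin on the work surface. World frame = base frame: x ahead of the robot, y to its left, z up, the work surface at z = 0. Lengths are in mm, angles in rad, forces in N, time in s.
With the tool pointing down it reaches from about 350 to 850 mm from the base axis. Payload 8.1 kg.
Tool frame: the origin (TCP) lies on the centre line of the jaws, within the pads' length; the fingertips stand 17 mm ahead of it and the grasp point (between the pads) lies 2 mm behind it; x points along the fingers, z is the direction in which the jaws open and shut, and the axes are right-handed (so a half turn about x gives the same grasp; the last joint's range is limited). The gripper opens to 93 mm and grips with 3 to 60 N. Pads are 15 mm wide; open, the fingers measure 128 mm over their backs; the gripper's body (75 mm by 188 mm) begins 65 mm behind the grasp point.
Start: joints at [1.047, 0.13, 1.488, -0, 1.523, -0.085], TCP at [254.892, 543.172, 235.635] pointing down, gripper open.
Joint ranges: [-2.96, 2.96], [-0.89, 2.26], [0.02, 2.5], [-1.34, 4.48], [0, 2.73], [-2.66, 2.66]. Speed limits (rad/s): [2.39, 2.39, 2.79, 3.14, 3.14, 3.14].

## Interface

Orientations are given as [roll, pitch, yaw] about the fixed x, y, z axes, in that order (R = Rz(yaw) Ry(pitch) Rx(roll)).
In Python, from plant import arm, eyes gives the robot as it stands.
- The arm moves only by the tool drive_tool, never from a script. Its arguments are lists of equal length, an entry for each row: "angular": the turn, a rotation vector about the tool's x, y, z in degrees, a list of three; "dp": the shift along the tool's x, y, z in m, a list of three; "gripper": the closure, from -1 (fully open) to 1 (shut). In form: {"angular": [[wx, wy, wz], ...], "dp": [[dx, dy, dz], ...], "gripper": [gripper, ...]}. A call has 1 to 12 rows; each row is the pose to reach, as a shift and turn from the pose commanded when the call began, along the tool's axes at that moment; what a row does not reach only later rows make up. A row lasts 1/8 s, in which the tool goes at most 62.5 mm and 10.7 degrees, less where a joint would pass 70% of its speed; a pose out of reach is approached as far as the arm can. A call with a gripper value outside its range is refused whole. The fingers move at their own pace and stop on an object; the grip force is fixed at half the most. Time passes only in rows, so rows that repeat a pose let the fingers close. It gives the time, the measured TCP pose, the force and the opening at its end, in the units of the state.
- arm.get_obs(): the state, without advancing time (a new reading comes with each control period).
- eyes.read_camera(name): name is "side" or "top"; returns the picture (480x640x3 uint8, red, green, blue); there is no depth.
- eyes.get_calibration(name): a dict with "camera_matrix" (3x3 intrinsics, pixels), "D" ([k1, k2, p1, p2, k3] as OpenCV has them; the pictures are not rectified), "R" (3x3) and "t" (3): a world point X has camera coordinates R X + t. Camera axes: x right, y down, z forward; pixel columns grow to the right and rows downward; lengths in mm; the calibration is good to about 2 mm. A picture is of the moment at which its call begins. get_calibration takes no time and is no camera call.
- arm.finish_job(): hands the job in, once; it reports no verdict.
Trained networks look in the newest picture that a camera, given by its name, has taken for a name from the list of things; names that differ only in an ending like _2 or _b are one class to them, and where a whole thing is asked for, a point or a joint stands for the part that bears it (a point fixed in the world has none). Each returns a list of dicts, best first, with "p" (0 to 1); they miss things now and then, are a little off and sometimes report something else, mostly with a low value. They report only what shows in the picture. A call takes as long as a camera call.
- eyes.trace(label, camera): "mask" (480x640 bool, what is visible of it) and "pixel" ([column, row] in pixels, amid what is visible of it).
- eyes.pinpoint(label, camera): "pixel" ([column, row] in pixels: a listed point, or the origin of a listed thing).
The state is a dict: "time": time; "qpos": joint angles; "qvel": joint speeds; "effort": joint torques, N m; "tool_pos": TCP position; "ee_rot": TCP orientation; "force": force on the tool from outside, world axes, zero at the start; "moment": the same for the moment, N m; "grip_width": finger opening in mm.
Only numpy, scipy, OpenCV 4.12 (cv2) and the standard library are available. Lean on these libraries where they do the work, as an engineer would, in place of code of your own. Each camera call takes 0.05 s, during which the arm holds its last target.

## Task

The hatch on top of the clay mixer stands ajar: with closed fingertips gently press it down until it lies fully shut, without slamming it or lifting it further open. Only then set the fingertips in the slot of each of its two latches and turn it a quarter turn clockwise (seen from above) to its stop, so that both latches are locked. Grasp nothing, and leave the pots and tools on and around the mixer where they are.

Things in the scene. Friction and masses are not known exactly. Their poses are not given: they have to be found in the camera images.
- mixer: clay mixer fixed to the table: low grey housing 320 mm (x) by 380 mm (y), flat deck 110 mm above the table, a barrel on its left (+y) side and a motor on its right, both about as high as the deck. Origin on the table under the housing's centre; x points from the robot's side to the hinge side, z up
- hatch (a joint): hatch angle: 0 = shut flat on the deck (a stop), 0.18 to 0.35 rad ajar at the start; grows as the edge nearer the robot rises. A stiff hinge: it stays where it is left. Moving its free edge down takes about 1 to 5 N
- hatch_edge (a point): where to press: bare upper face of the hatch, 22 mm in from its free edge, midway between the latches. Plate 215 x 260 x 10 mm. x to the hinge, y left along the edge, z out of the plate. Hinge line: along the mixer's y at x = +105, 110 mm above the table; this point is 198 mm from it and, when shut, 120 mm above the table
- latch_left (a joint): left (+y) latch angle on the hatch: 0 to 0.3 at the start = unlocked (at 0 the slot is square to the hatch's front edge, pointing from robot to hinge); grows as it is turned clockwise seen from above, to a stop at 1.571 = locked, slot parallel to the front edge. Stays where it is left; turning takes about 0.12 N m (4 N at 30 mm from the axis)
- latch_right (a joint): right (-y) latch angle on the hatch: 0 to 0.3 at the start = unlocked (at 0 the slot is square to the hatch's front edge, pointing from robot to hinge); grows as it is turned clockwise seen from above, to a stop at 1.571 = locked, slot parallel to the front edge. Stays where it is left; turning takes about 0.12 N m (4 N at 30 mm from the axis)
- slot_left (a point): left (+y) latch: steel disc, 96 mm across, with two upright parallel cheeks (78 mm long, 8 mm thick, 18 mm high) forming a slot 40 mm wide, open at both ends and the top. Push a cheek from inside, about 30 mm from the axis. Point: on the turning axis, on the slot's floor; x along the slot, z out of the hatch. Hatch shut: at (-60, +70, 126 mm) in the mixer's frame
- slot_right (a point): right (-y) latch: steel disc, 96 mm across, with two upright parallel cheeks (78 mm long, 8 mm thick, 18 mm high) forming a slot 40 mm wide, open at both ends and the top. Push a cheek from inside, about 30 mm from the axis. Point: on the turning axis, on the slot's floor; x along the slot, z out of the hatch. Hatch shut: at (-60, -70, 126 mm) in the mixer's frame
- test_cup: small white test cup, 44 mm across, 45 mm tall, standing on the mixer's deck to the right of the hatch; leave alone; origin under its middle
- vase: white unglazed vase, 94 mm across, 115 mm tall, on the table; leave alone; origin under its middle
- bowl: red clay bowl, 110 mm across, 50 mm tall, on the table; leave alone; origin under its middle
- jar: small glass jar with black cap, 48 mm across, 60 mm tall, standing on the deck to the left of the hatch; leave alone; origin under its middle
- brush: brush lying on the table in front of the mixer; leave alone
- mug: blue mug, 80 mm across, 90 mm tall, on the table; leave alone; origin under its middle
- rib: flat wooden rib 100 x 50 x 8 mm lying on the table in front of the mixer; leave alone; origin under its middle

How it is judged (in metres and radians):
On the way, in this order (a step that is already met when the one before it is completed fails the run):
1. the hatch is pressed shut (value of joint hatch below 0.03 rad), for 0.2 s.
2. both latches are turned to locked with the hatch shut (value of joint hatch below 0.03 rad and value of joint each of latch_left, latch_right above 1.4 rad), for 0.2 s.
At the end, for the whole second after the job is handed in: The hatch is shut (within 0.03 rad) and both latches are turned to within 0.17 rad of their locked stop (1.571 rad); every pot and tool is within 30 mm of where it started (all of step 2 and distance of each of test_cup, vase, bowl, jar, brush, mug, rib from where it was at the start of the episode below 0.03 m); the robot touches nothing.
It fails at once if the hatch is lifted further open (value of joint hatch above 0.42 rad).
It fails at once if the hatch is slammed (faster than 2 rad/s) (velocity of joint hatch below -2 rad/s).
It fails at once if a latch is turned towards locked (past 0.8 rad) while the hatch is open (value of joint hatch above 0.06 rad and value of joint any of latch_left, latch_right above 0.8 rad).
It fails at once if a pot or tool is lifted or pushed away (more than 30 mm) (distance of any of test_cup, vase, bowl, jar, brush, mug, rib from where it was at the start of the episode above 0.03 m).
It also fails if it takes over 54 s, if anything falls off the work surface, if the arm or the gripper's body presses on something with over 40 N, if the wrist force passes 120 N, or if a joint passes its speed limit or range.

## Working session

There is one attempt and no reset: what is moved stays moved. The work goes in short steps, Python scripts to look and compute and a tool call to move; the robot and the scene stay as the last step left them, time stands still between calls to the robot, and variables do not carry over. Pictures are saved under pics/ and viewed, and the job is handed in when it is done.

Besides the shell and the picture viewer there is one more tool, called after "Request:" as name(argument=value, ...), one argument or row to a line, values as JSON. drive_tool: Moves the arm, as the interface text tells. Its arguments: {"type":"object","properties":{"angular":{"type":"array","items":{"type":"array","items":{"type":"number"}}},"dp":{"type":"array","items":{"type":"array","items":{"type":"number"}}},"gripper":{"type":"array","items":{"type":"number"}}},"required":["angular","dp","gripper"]}

```bash
mkdir -p pics; ls; python3 - <<'E'
from plant import arm, eyes
import cv2
for n in("side","top"):
    im=eyes.read_camera(n); cv2.imwrite(f"pics/{n}0.png",im[:,:,::-1])
    c=eyes.get_calibration(n); print(n,c)
    for l in("slot_left","slot_right","hatch_edge","mixer","test_cup","jar"):
        print(l,[(d['pixel'],round(d['p'],2)) for d in eyes.pinpoint(l,n)][:3])
print(arm.get_obs())
E
```

```text
pics
side {'camera_matrix': array([[479.78568798,   0.        , 322.09091479],
       [  0.        , 479.78568798, 236.79218877],
       [  0.        ,   0.        ,   1.        ]]), 'D': array([-0.08030287,  0.        ,  0.        ,  0.        ,  0.        ]), 'R': array([[ 0.77796727, -0.62819432, -0.01178253],
       [-0.37551166, -0.44984179, -0.81032917],
       [ 0.50374391,  0.63483404, -0.58585648]]), 't': array([-441.42713027,  296.73242363,  627.82121813])}
slot_left [([283.4, 179.6], 0.67), ([286.6, 201.8], 0.57)]
slot_right [([323.3, 218.5], 0.86)]
hatch_edge [([283.0, 202.6], 0.67)]
mixer [([321.8, 270.1], 0.56)]
test_cup [([395.0, 263.2], 0.81), ([257.0, 346.2], 0.19)]
jar [([294.7, 181.6], 0.8)]
top {'camera_matrix': array([[503.08081967,   0.        , 317.34418282],
       [  0.        , 503.08081967, 233.14212008],
       [  0.        ,   0.        ,   1.        ]]), 'D': array([-0.12579557,  0.        ,  0.        ,  0.        ,  0.        ]), 'R': array([[-0.0073979 , -0.99982079, -0.01742565],
       [-0.9965757 ,  0.00880679, -0.08221508],
       [ 0.08235381,  0
[... 221 characters left out ...]
]
test_cup [([410.3, 218.8], 0.83)]
jar [([231.0, 202.8], 0.98)]
{'time': 0.7, 'qpos': array([ 1.04660380e+00,  1.30383471e-01,  1.48819478e+00, -2.38359884e-05,
        1.52301187e+00, -8.53884346e-02]), 'qvel': array([ 0.00041564,  0.00186124,  0.00070789,  0.0007989 , -0.00190336,
        0.00078151]), 'effort': array([-4.86156277e-04, -5.59584188e+01, -4.91954935e+01,  7.68180052e-02,
        2.24499882e-02, -6.76357786e-05]), 'tool_pos': array([254.8971588 , 543.16774131, 235.64797131]), 'ee_rot': array([-1.55027554,  1.57077238, -0.41828217]), 'force': array([0.09411094, 0.65396668, 0.09405676]), 'moment': array([-0.04630636, -0.00141451,  0.0188072 ]), 'grip_width': 93.11505097394341}
```

View pics/side0.png

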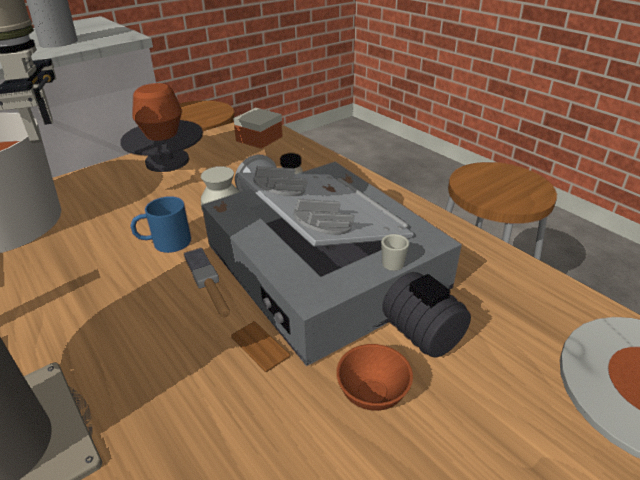

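View pics/top0.png

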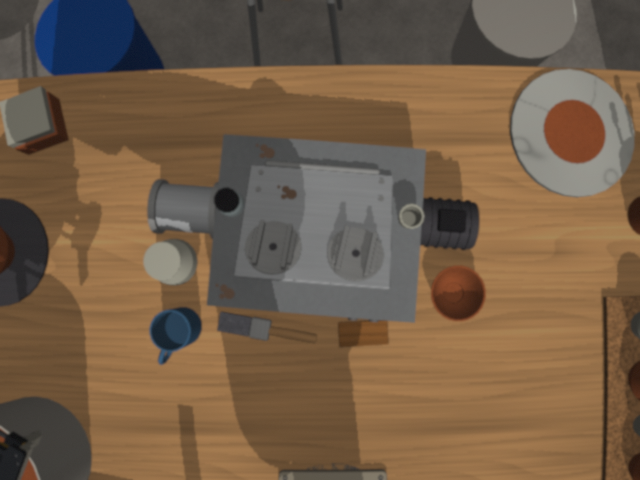

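```bash
python3 - <<'E'
import cv2
a=cv2.imread('pics/top0.png')[125:335,195:440]; cv2.imwrite('pics/topz.png',cv2.resize(a,None,fx=2.8,fy=2.8,interpolation=cv2.INTER_CUBIC))
a=cv2.imread('pics/side0.png')[140:340,195:465]; cv2.imwrite('pics/sidez.png',cv2.resize(a,None,fx=2.8,fy=2.8,interpolation=cv2.INTER_CUBIC))
E
```

```text
(no output)
```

View pics/topz.png

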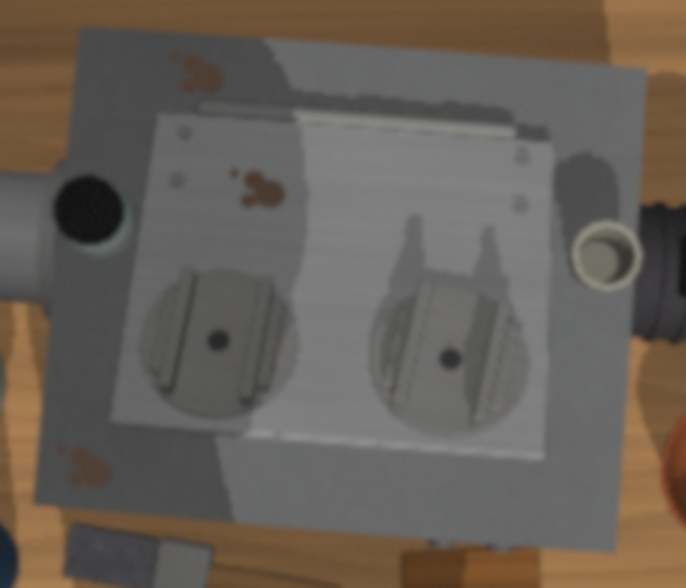

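View pics/sidez.png

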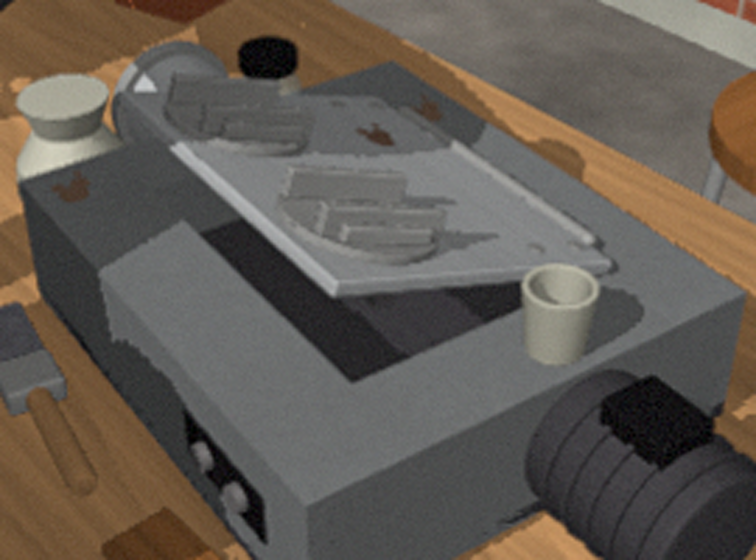

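```bash
cat > h.py <<'E'
import numpy as np,cv2
from plant import arm,eyes
C={n:eyes.get_calibration(n) for n in('side','top')}
def proj(n,P):
    c=C[n];return cv2.projectPoints(np.asarray(P,float).reshape(-1,1,3),cv2.Rodrigues(c['R'])[0],c['t'],c['camera_matrix'],c['D'])[0][:,0]
def hatchpt(p,a):
    p=np.asarray(p,float);d=p-np.array([105,0,110]);
    # edge (-x) rises: rotate
    R=np.array([[np.cos(a),0,np.sin(a)],[0,1,0],[-np.sin(a),0,np.cos(a)]])
    return d@R.T+np.array([105,0,110])
def world(P,x,y,yaw):
    c,s=np.cos(yaw),np.sin(yaw);return np.asarray(P)@np.array([[c,s,0],[-s,c,0],[0,0,1]])+[x,y,0]
E
cat > fit.py <<'E'
from h import *
from scipy.optimize import least_squares
D=np.array([[160,190,110],[160,-190,110],[-160,-190,110],[-160,190,110]])
H=np.array([[-60,70,126],[-60,-70,126],[-115,130,120],[-115,-130,120]])
T=np.array([[80,27],[647,70],[614,552],[35,503],[218,341],[450,358],[112,422],[543,460]])/2.8+[195,125]
S=np.array([[392,62],[745,295],[308,503],[20,185]])/2.8+[195,140]
Sh=np.array([[337,285]])/2.8+[195,140]
def res(v):
    x,y,w,a=v
    d=world(D,x,y,w);h=world(hatchpt(H,a),x,y,w)
    return np.r_[(proj('top',np.r_[d,h])-T).ravel(),(proj('side',np.r_[d,h[3:]])-np.r_[S,Sh]).ravel()]
r=least_squares(res,[570,0,0,.25],loss='soft_l1');print(r.x,np.round(res(r.x).reshape(-1,2),1).tolist())
E
python3 fit.py
```

```text
[ 5.92128540e+02  2.39486908e+01 -8.97061846e-02  3.17739220e-01] [[-0.2, -0.8], [0.1, -0.6], [0.5, 0.8], [-1.3, 0.6], [0.1, 0.1], [-0.0, 0.8], [-1.3, 0.2], [0.8, -0.4], [0.5, -1.1], [1.5, -1.2], [-0.2, 1.5], [-0.4, -1.8], [0.1, 0.1]]
```

```bash
cat >> h.py <<'E'
from scipy.spatial.transform import Rotation as Ro
MX=(592.1,23.9,-0.0897)
def Rt(h): # tool down, z axis heading h in world
    z=np.array([np.cos(h),np.sin(h),0]);x=np.array([0,0,-1.]);return np.c_[x,np.cross(z,x),z]
def move(pos,h,o=None):
    o=o or arm.get_obs();R=Ro.from_euler('xyz',o['ee_rot']).as_matrix()
    dp=R.T@(np.asarray(pos)-o['tool_pos'])/1000;w=np.degrees(Ro.from_matrix(R.T@Rt(h)).as_rotvec())
    return np.round(dp,4),np.round(w,2)
def st():
    o=arm.get_obs();R=Ro.from_euler('xyz',o['ee_rot']).as_matrix()
    print('t',round(o['time'],2),'pos',o['tool_pos'].round(1),'xdir',R[:,0].round(3),'head',round(np.arctan2(R[1,2],R[0,2]),3),'q',o['qpos'].round(2),'F',o['force'].round(1),'M',o['moment'].round(2),'w',round(o['grip_width'],1))
E
python3 - <<'E'
from h import *
st()
for a in (.318,.25,.15,.05,0):
  p=world(hatchpt([-93,0,120],a),*MX); print(a,p.round(1))
p=world(hatchpt([-93,0,120],.318),*MX)
for up in (80,12):print(move(p+[0,0,17+up],-0.09))
for s in(70,-70):print(world([-60,s,126],*MX))
E
```

```text
t 0.7 pos [254.9 543.2 235.6] xdir [ 0. -0. -1.] head 1.132 q [ 1.05  0.13  1.49 -0.    1.52 -0.09] F [0.1 0.7 0.1] M [-0.05 -0.    0.02] w 93.1
0.318 [512.5  31.1 181.4]
0.25 [508.1  31.5 168.7]
0.15 [503.2  31.9 149.5]
0.05 [500.2  32.2 129.9]
0 [499.5  32.2 120. ]
(array([-0.0427, -0.4507, -0.3542]), array([70.02,  0.  ,  0.  ]))
(array([ 0.0253, -0.4507, -0.3542]), array([70.02,  0.  ,  0.  ]))
[538.61180405  98.99336118 126.        ]
[526.07063774 -40.44379006 126.        ]
```

Request:
drive_tool(
  angular=[
    [70,0,0],
    [70,0,0],
    [70,0,0],
    [70,0,0],
    [70,0,0],
    [70,0,0],
    [70,0,0],
    [70,0,0],
    [70,0,0],
    [70,0,0],
    [70,0,0],
    [70,0,0],
  ],
  dp=[
    [-0.043,-0.451,-0.354],
    [-0.043,-0.451,-0.354],
    [-0.043,-0.451,-0.354],
    [-0.043,-0.451,-0.354],
    [-0.043,-0.451,-0.354],
    [-0.043,-0.451,-0.354],
    [-0.043,-0.451,-0.354],
    [-0.043,-0.451,-0.354],
    [-0.043,-0.451,-0.354],
    [-0.043,-0.451,-0.354],
    [-0.043,-0.451,-0.354],
    [-0.043,-0.451,-0.354],
  ],
  gripper=[1,1,1,1,1,1,1,1,1,1,1,1],
)

```text
time: 2.2
tool_pos: [512.3, 32.4, 278.5]
ee_rot: [2.35, 1.57, 2.261]
force: [0.0, -0.3, 0.7]
grip_width: 1.0
```

```bash
python3 - <<'E'
from h import *
st()
im=eyes.read_camera('side');cv2.imwrite('pics/side1.png',im[:,:,::-1])
print(move([512.5,31.1,203],-0.09))
E
```

```text
t 2.2 pos [512.3  32.4 278.5] xdir [-0.  0. -1.] head -0.088 q [-0.04 -0.12  1.66  0.    1.6   0.05] F [ 0.  -0.3  0.7] M [-0.04  0.03 -0.03] w 1.0
(array([ 0.0756, -0.0015,  0.0004]), array([ 0.12, -0.02, -0.02]))
```

View pics/side1.png

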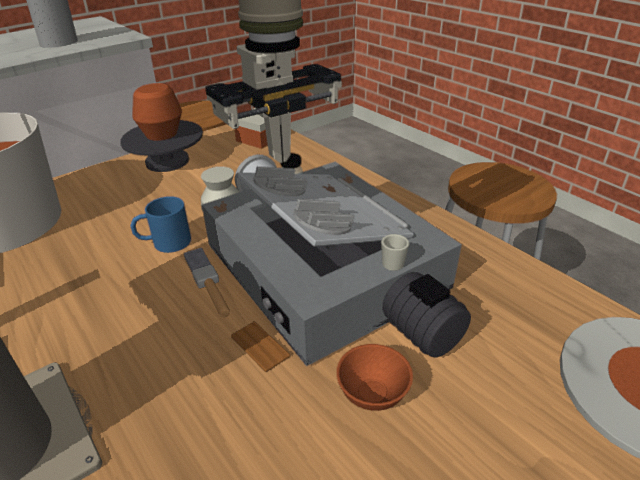

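Request:
drive_tool(
  angular=[
    [0,0,0],
    [0,0,0],
    [0,0,0],
    [0,0,0],
    [0,0,0],
    [0,0,0],
    [0,0,0],
    [0,0,0],
    [0,0,0],
    [0,0,0],
    [0,0,0],
    [0,0,0],
  ],
  dp=[
    [0.03,-0.001,0.008],
    [0.055,-0.001,0.008],
    [0.066,-0.001,0.008],
    [0.072,-0.001,0.008],
    [0.077,-0.001,0.008],
    [0.082,-0.001,0.008],
    [0.087,-0.001,0.007],
    [0.092,-0.001,0.006],
    [0.097,-0.001,0.005],
    [0.102,-0.001,0.004],
    [0.107,-0.001,0.003],
    [0.112,-0.001,0.002],
  ],
  gripper=[1,1,1,1,1,1,1,1,1,1,1,1],
)

```text
time: 3.75
tool_pos: [514.5, 29.9, 166.2]
ee_rot: [-2.998, 1.571, -3.087]
force: [-1.6, -0.7, 2.8]
grip_width: 0.7
```

```bash
python3 - <<'E'
from h import *
st()
im=eyes.read_camera('side');cv2.imwrite('pics/side2.png',im[:,:,::-1])
E
```

```text
t 3.75 pos [514.5  29.9 166.2] xdir [-0. -0. -1.] head -0.09 q [-0.04 -0.06  1.81 -0.    1.39  0.05] F [-1.6 -0.7  2.8] M [-0.05  0.29  0.01] w 0.7
```

View pics/side2.png

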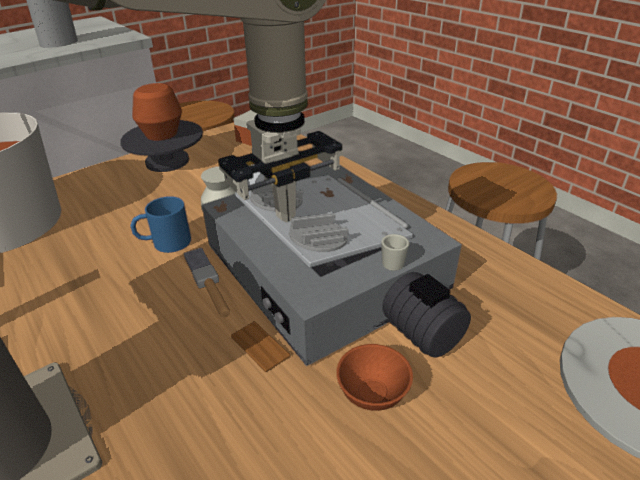

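Request:
drive_tool(
  angular=[
    [0,0,0],
    [0,0,0],
    [0,0,0],
    [0,0,0],
    [0,0,0],
    [0,0,0],
    [0,0,0],
    [0,0,0],
    [0,0,0],
  ],
  dp=[
    [0.005,0,-0.001],
    [0.01,0,-0.001],
    [0.015,0,-0.002],
    [0.019,0,-0.002],
    [0.022,0,-0.002],
    [0.024,0,-0.003],
    [0.026,0,-0.003],
    [0.028,0,-0.003],
    [0.029,0,-0.003],
  ],
  gripper=[1,1,1,1,1,1,1,1,1],
)

```text
time: 4.92
tool_pos: [511.6, 30.2, 137.5]
ee_rot: [-2.689, 1.571, -2.779]
force: [0.0, -0.7, 1.9]
grip_width: 0.6
```

```bash
python3 - <<'E'
from h import *
st()
E
```

```text
t 4.92 pos [511.6  30.2 137.5] xdir [-0. -0. -1.] head -0.09 q [-0.04 -0.04  1.84 -0.    1.34  0.05] F [ 0.  -0.7  1.9] M [-0.05  0.17 -0.01] w 0.6
```

Tip is at about 120.5; press a bit more until the force rises on the stop.

Request:
drive_tool(
  angular=[
    [0,0,0],
    [0,0,0],
    [0,0,0],
    [0,0,0],
  ],
  dp=[
    [0.001,0,0],
    [0.002,0,0],
    [0.002,0,0],
    [0.002,0,0],
  ],
  gripper=[1,1,1,1],
)

```text
time: 5.42
tool_pos: [511.7, 30.2, 137.2]
ee_rot: [-1.405, 1.571, -1.494]
force: [-7.3, 0.5, 14.8]
grip_width: 0.3
```

```bash
python3 - <<'E'
from h import *
st()
im=eyes.read_camera('side')[140:340,195:465];cv2.imwrite('pics/side3.png',cv2.resize(im[:,:,::-1],None,fx=2.8,fy=2.8))
E
```

```text
t 5.42 pos [511.7  30.2 137.2] xdir [ 0. -0. -1.] head -0.09 q [-0.04 -0.04  1.84 -0.    1.33  0.05] F [-7.3  0.5 14.8] M [-0.07  1.48  0.01] w 0.3
```

View pics/side3.png

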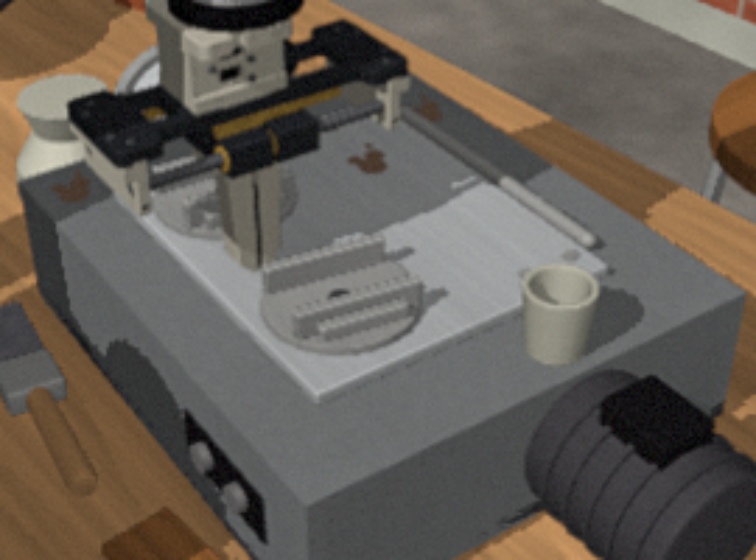

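Request:
drive_tool(
  angular=[
    [0,0,0],
    [0,0,0],
    [0,0,0],
    [0,0,0],
    [0,0,0],
    [0,0,0],
  ],
  dp=[
    [-0.02,0,0],
    [-0.06,0,0],
    [-0.09,0,0],
    [-0.09,0,-0.05],
    [-0.09,0,-0.11],
    [-0.09,0,-0.11],
  ],
  gripper=[1,1,0.6,0.14,0.14,0.14],
)

```text
time: 6.22
tool_pos: [398.7, 40.5, 224.8]
ee_rot: [2.974, 1.57, 2.885]
force: [0.7, 0.4, -0.3]
grip_width: 36.0
```

```bash
python3 - <<'E'
from h import *
st()
for n in('top','side'):
    im=eyes.read_camera(n)
    x,y,w,h=(215,155,200,150) if n=='top' else (235,160,200,150)
    cv2.imwrite(f'pics/{n}4.png',cv2.resize(im[y:y+h,x:x+w,::-1],None,fx=4,fy=4,interpolation=cv2.INTER_CUBIC))
    for s in(70,-70):
        P=proj(n,world([[-60,s,126]],*MX))[0];print(n,s,((P-[x,y])*4).round())
E
```

```text
t 6.22 pos [398.7  40.5 224.8] xdir [-0.  0. -1.] head -0.089 q [-0.03 -0.43  2.02  0.    1.56  0.06] F [ 0.7  0.4 -0.3] M [-0.06  0.05  0.05] w 36.0
top 70 [241. 403.]
top -70 [554. 429.]
side 70 [163. 195.]
side -70 [328. 344.]
```

View pics/top4.png

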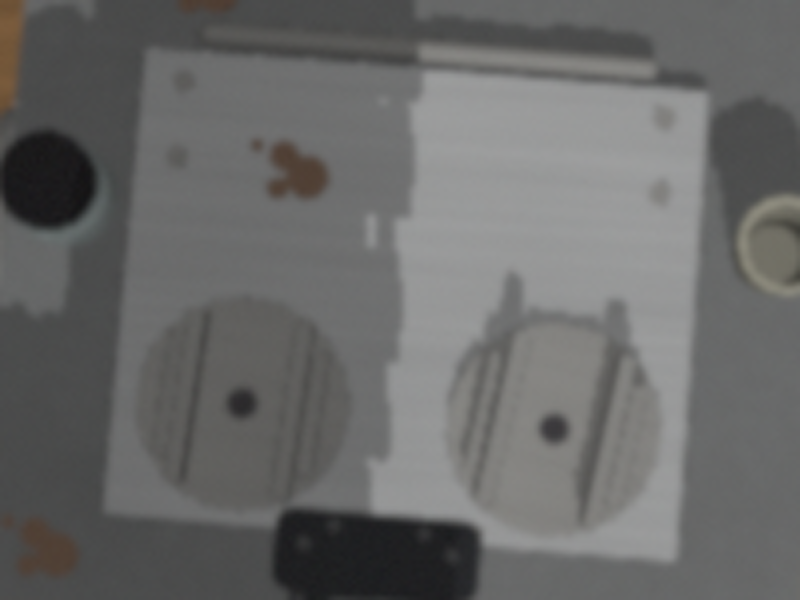

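View pics/side4.png

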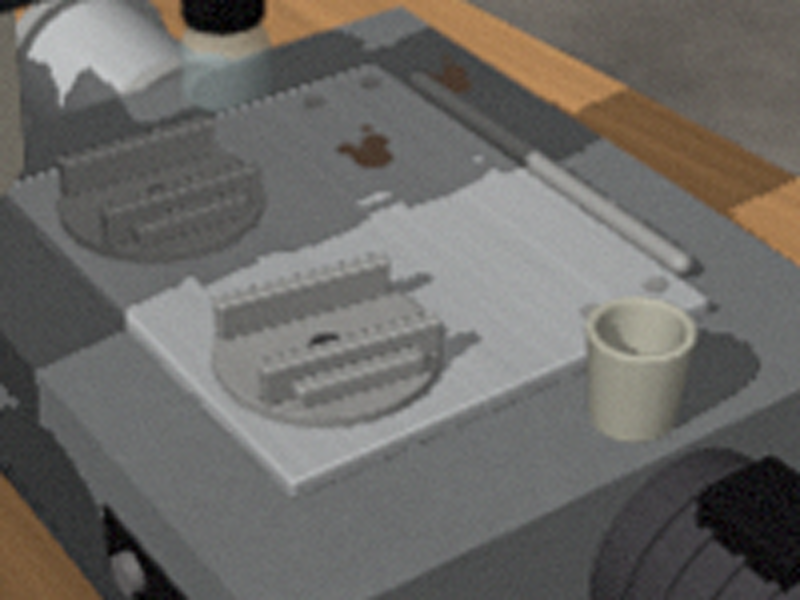

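```bash
python3 - <<'E'
from h import *
print(move([538.6,99,205],-0.15))
print(move([538.6,99,148],-0.15))
E
```

```text
(array([0.0213, 0.0709, 0.1305]), array([ 3.46,  0.12, -0.01]))
(array([0.0783, 0.0708, 0.1304]), array([ 3.46,  0.12, -0.01]))
```

Request:
drive_tool(
  angular=[
    [3.5,0.1,0],
    [3.5,0.1,0],
    [3.5,0.1,0],
    [3.5,0.1,0],
    [3.5,0.1,0],
    [3.5,0.1,0],
    [3.5,0.1,0],
    [3.5,0.1,0],
    [3.5,0.1,0],
  ],
  dp=[
    [0.01,0.035,0.06],
    [0.02,0.071,0.12],
    [0.02,0.071,0.13],
    [0.02,0.071,0.13],
    [0.02,0.071,0.13],
    [0.04,0.071,0.13],
    [0.06,0.071,0.13],
    [0.077,0.071,0.13],
    [0.077,0.071,0.13],
  ],
  gripper=[0.14,0.14,0.14,0.14,0.14,0.14,0.14,0.14,0.14],
)

```text
time: 7.45
tool_pos: [536.2, 98.9, 146.0]
ee_rot: [-2.961, 1.565, -3.112]
force: [0.1, -0.4, 0.1]
grip_width: 40.0
```

```bash
python3 - <<'E'
from h import *
st()
im=eyes.read_camera('side')
x,y,w,h=(235,160,200,150)
cv2.imwrite(f'pics/side5.png',cv2.resize(im[y:y+h,x:x+w,::-1],None,fx=4,fy=4,interpolation=cv2.INTER_CUBIC))
E
```

```text
t 7.45 pos [536.2  98.9 146. ] xdir [-0.006 -0.    -1.   ] head -0.151 q [0.09 0.05 1.74 0.   1.36 0.24] F [ 0.1 -0.4  0.1] M [-0.05  0.02  0.04] w 40.0
```

View pics/side5.png

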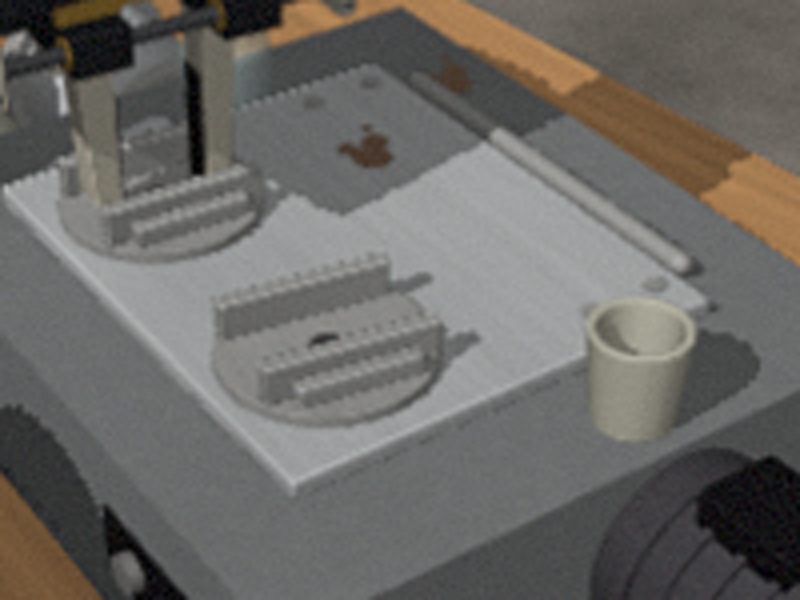

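Request:
drive_tool(
  angular=[
    [0,0,0],
    [8,0,0],
    [16,0,0],
    [24,0,0],
    [32,0,0],
    [40,0,0],
    [48,0,0],
    [56,0,0],
  ],
  dp=[
    [-0.002,0,0.002],
    [-0.002,0,0.002],
    [-0.002,0,0.002],
    [-0.002,0,0.002],
    [-0.002,0,0.002],
    [-0.002,0,0.002],
    [-0.002,0,0.002],
    [-0.002,0,0.002],
  ],
  gripper=[0.14,0.14,0.14,0.14,0.14,0.14,0.14,0.14],
)

```text
time: 8.5
tool_pos: [541.0, 98.7, 152.2]
ee_rot: [1.18, 1.57, 0.048]
force: [-0.9, -1.5, 0.6]
grip_width: 39.6
```

```bash
python3 - <<'E'
from h import *
st()
im=eyes.read_camera('side')
x,y,w,h=(235,160,200,150)
cv2.imwrite(f'pics/side6.png',cv2.resize(im[y:y+h,x:x+w,::-1],None,fx=4,fy=4,interpolation=cv2.INTER_CUBIC))
E
```

```text
t 8.5 pos [541.   98.7 152.2] xdir [ 0.001  0.    -1.   ] head -1.133 q [ 0.09  0.05  1.73 -0.    1.36  1.22] F [-0.9 -1.5  0.6] M [-0.31  0.31  0.13] w 39.6
```

View pics/side6.png

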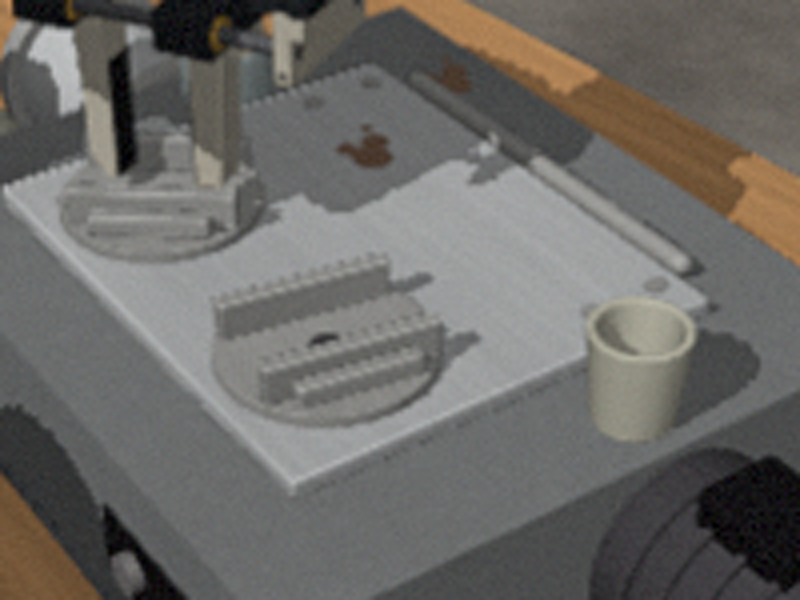

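Request:
drive_tool(
  angular=[
    [8,0,0],
    [16,0,0],
    [24,0,0],
    [32,0,0],
    [40,0,0],
    [45,0,0],
    [50,0,0],
    [52,0,0],
    [52,0,0],
  ],
  dp=[
    [0.003,-0.002,-0.001],
    [0.003,-0.002,-0.001],
    [0.003,-0.002,-0.001],
    [0.003,-0.002,-0.001],
    [0.003,-0.002,-0.001],
    [0.003,-0.002,-0.001],
    [0.003,-0.002,-0.001],
    [0.003,-0.002,-0.001],
    [0.003,-0.002,-0.001],
  ],
  gripper=[0.14,0.14,0.14,0.14,0.14,0.14,0.14,0.14,0.14],
)

```text
time: 9.68
tool_pos: [538.6, 99.0, 149.3]
ee_rot: [2.469, 1.57, 0.436]
force: [-1.7, -0.2, 7.1]
grip_width: 40.1
```

```bash
python3 - <<'E'
from h import *
st()
im=eyes.read_camera('side')
x,y,w,h=(235,160,200,150)
cv2.imwrite(f'pics/side7.png',cv2.resize(im[y:y+h,x:x+w,::-1],None,fx=4,fy=4,interpolation=cv2.INTER_CUBIC))
E
```

```text
t 9.68 pos [538.6  99.  149.3] xdir [ 0.001  0.    -1.   ] head -2.033 q [0.09 0.05 1.74 0.   1.36 2.12] F [-1.7 -0.2  7.1] M [-0.01  0.52  0.5 ] w 40.1
```

View pics/side7.png

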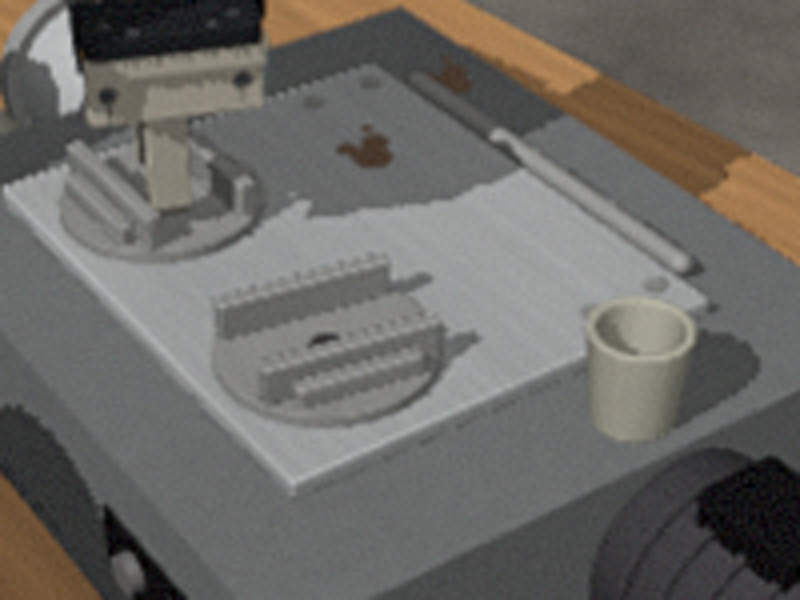

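Request:
drive_tool(
  angular=[
    [1,0,0],
    [-8,0,0],
    [-18,0,0],
    [-20,0,0],
    [-20,0,0],
    [-20,0,0],
    [-20,0,0],
  ],
  dp=[
    [0,0,0],
    [0,0,0],
    [0,0,0],
    [-0.005,0,0],
    [-0.02,0,0],
    [-0.055,0,0],
    [-0.07,0,0],
  ],
  gripper=[0.14,0.14,0.14,0.14,0.14,0.14,0.14],
)

```text
time: 10.6
tool_pos: [539.2, 99.0, 221.2]
ee_rot: [1.907, 1.568, 0.219]
force: [0.3, -0.6, -0.2]
grip_width: 40.3
```

```bash
python3 - <<'E'
from h import *
st()
print(move([526.1,-40.4,212],-0.2))
im=eyes.read_camera('side')
x,y,w,h=(235,160,200,150)
cv2.imwrite(f'pics/side8.png',cv2.resize(im[y:y+h,x:x+w,::-1],None,fx=4,fy=4,interpolation=cv2.INTER_CUBIC))
E
```

```text
t 10.6 pos [539.2  99.  221.2] xdir [ 0.003  0.001 -1.   ] head -1.688 q [ 0.09 -0.01  1.66  0.    1.49  1.78] F [ 0.3 -0.6 -0.2] M [-0.02  0.21 -0.03] w 40.3
(array([0.009 , 0.0033, 0.14  ]), array([-8.528e+01,  7.000e-02, -1.700e-01]))
```

View pics/side8.png

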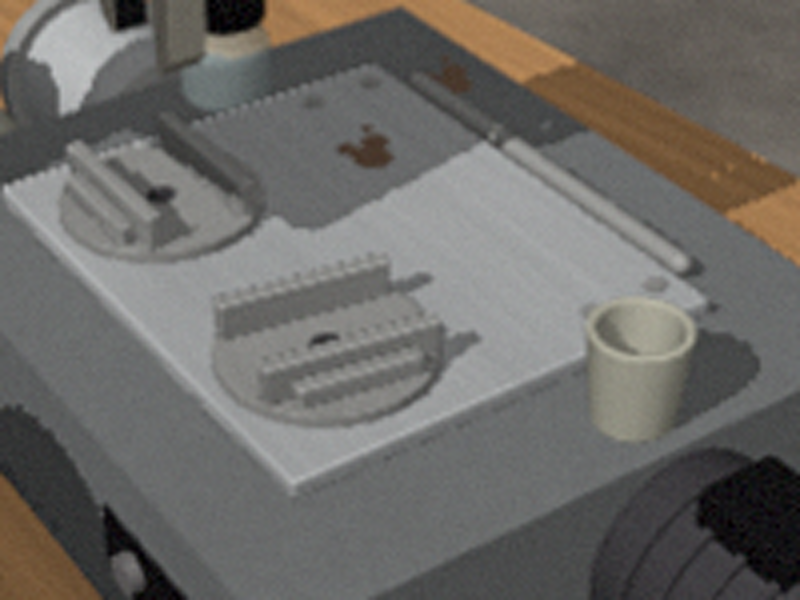

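Request:
drive_tool(
  angular=[
    [-10,0,0],
    [-20,0,0],
    [-30,0,0],
    [-40,0,0],
    [-50,0,0],
    [-60,0,0],
    [-70,0,0],
    [-80,0,0],
    [-85,0,0],
    [-85,0,0],
  ],
  dp=[
    [0,0.003,0.03],
    [0,0.003,0.06],
    [0,0.003,0.09],
    [0,0.003,0.12],
    [0,0.003,0.14],
    [0,0.003,0.14],
    [0,0.003,0.14],
    [0,0.003,0.14],
    [0,0.003,0.14],
    [0,0.003,0.14],
  ],
  gripper=[0.14,0.14,0.14,0.14,0.14,0.14,0.14,0.14,0.14,0.14],
)

```text
time: 11.9
tool_pos: [524.4, -40.5, 217.1]
ee_rot: [-3.089, 1.568, 2.989]
force: [0.1, 0.8, 0.2]
grip_width: 39.9
```

```bash
python3 - <<'E'
from h import *
st()
print(move([526.1,-40.4,149],-0.2))
E
```

```text
t 11.9 pos [524.4 -40.5 217.1] xdir [-0.002  0.    -1.   ] head -0.205 q [-0.17 -0.06  1.72 -0.    1.49  0.03] F [0.1 0.8 0.2] M [-0.03  0.09 -0.05] w 39.9
(array([0.0681, 0.0005, 0.0018]), array([-0.26, -0.14,  0.01]))
```

Request:
drive_tool(
  angular=[
    [0,0,0],
    [0,0,0],
    [0,0,0],
    [0,0,0],
    [0,0,0],
  ],
  dp=[
    [0.02,0,0.002],
    [0.045,0,0.002],
    [0.06,0,0.002],
    [0.067,0,0.002],
    [0.067,0,0.002],
  ],
  gripper=[0.14,0.14,0.14,0.14,0.14],
)

```text
time: 12.52
tool_pos: [526.2, -40.9, 150.2]
ee_rot: [-3.085, 1.568, 2.994]
force: [-0.9, 0.5, -0.1]
grip_width: 40.0
```

```bash
python3 - <<'E'
from h import *
st()
im=eyes.read_camera('side')
x,y,w,h=(235,160,200,150)
cv2.imwrite(f'pics/side9.png',cv2.resize(im[y:y+h,x:x+w,::-1],None,fx=4,fy=4,interpolation=cv2.INTER_CUBIC))
E
```

```text
t 12.53 pos [526.2 -40.9 150.2] xdir [-0.003  0.    -1.   ] head -0.204 q [-0.17 -0.    1.79 -0.    1.36  0.03] F [-0.9  0.5 -0.1] M [-0.01  0.07 -0.03] w 40.0
```

View pics/side9.png

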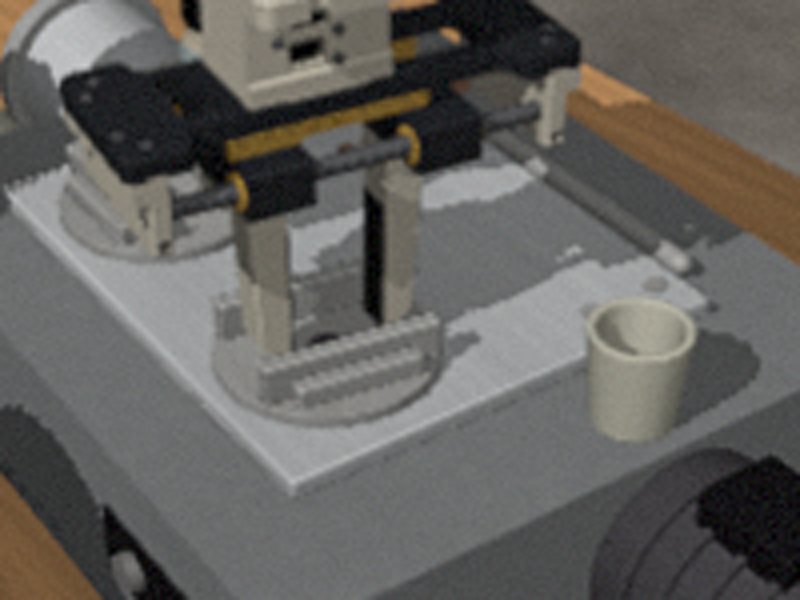

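Request:
drive_tool(
  angular=[
    [8,0,0],
    [16,0,0],
    [24,0,0],
    [32,0,0],
    [40,0,0],
    [48,0,0],
    [56,0,0],
    [56,0,0],
  ],
  dp=[
    [0.001,0,0],
    [0.001,0,0],
    [0.001,0,0],
    [0.001,0,0],
    [0.001,0,0],
    [0.001,0,0],
    [0.001,0,0],
    [0.001,0,0],
  ],
  gripper=[0.14,0.14,0.14,0.14,0.14,0.14,0.14,0.14],
)

```text
time: 13.58
tool_pos: [527.5, -40.9, 150.9]
ee_rot: [1.21, 1.57, 0.03]
force: [2.0, 0.9, -1.2]
grip_width: 39.7
```

```bash
python3 - <<'E'
from h import *
st()
print(move([526.1,-40.4,149],-2.04))
im=eyes.read_camera('side')
x,y,w,h=(235,160,200,150)
cv2.imwrite(f'pics/side10.png',cv2.resize(im[y:y+h,x:x+w,::-1],None,fx=4,fy=4,interpolation=cv2.INTER_CUBIC))
E
```

```text
t 13.57 pos [527.5 -40.9 150.9] xdir [ 0.001  0.    -1.   ] head -1.18 q [-0.17 -0.01  1.79  0.    1.36  1.01] F [ 2.   0.9 -1.2] M [ 0.07 -0.24  0.08] w 39.7
(array([ 0.0019, -0.0011, -0.001 ]), array([49.29, -0.  , -0.05]))
```

View pics/side10.png

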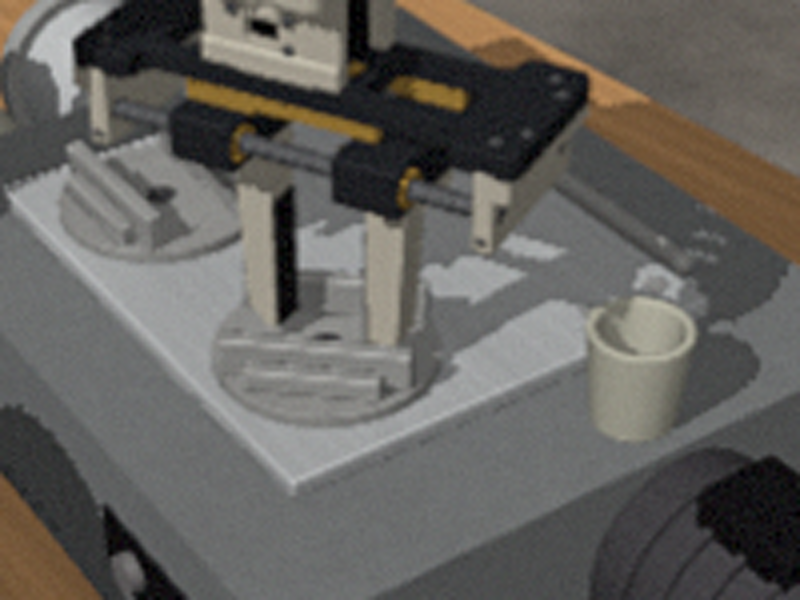

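Request:
drive_tool(
  angular=[
    [8,0,0],
    [16,0,0],
    [24,0,0],
    [32,0,0],
    [40,0,0],
    [46,0,0],
    [50,0,0],
    [51,0,0],
    [51,0,0],
  ],
  dp=[
    [0.002,-0.001,-0.001],
    [0.002,-0.001,-0.001],
    [0.002,-0.001,-0.001],
    [0.002,-0.001,-0.001],
    [0.002,-0.001,-0.001],
    [0.002,-0.001,-0.001],
    [0.002,-0.001,-0.001],
    [0.002,-0.001,-0.001],
    [0.002,-0.001,-0.001],
  ],
  gripper=[0.14,0.14,0.14,0.14,0.14,0.14,0.14,0.14,0.14],
)

```text
time: 14.75
tool_pos: [526.1, -40.5, 149.0]
ee_rot: [1.292, 1.57, -0.774]
force: [2.2, 0.1, 5.4]
grip_width: 40.3
```

```bash
python3 - <<'E'
from h import *
st()
E
```

```text
t 14.75 pos [526.1 -40.5 149. ] xdir [ 0.001 -0.001 -1.   ] head -2.065 q [-0.17 -0.01  1.79 -0.    1.36  1.89] F [2.2 0.1 5.4] M [0.07 0.01 1.95] w 40.3
```

Request:
drive_tool(
  angular=[
    [-8,0,0],
    [-18,0,0],
    [-20,0,0],
    [-20,0,0],
    [-20,0,0],
    [-20,0,0],
    [-20,0,0],
  ],
  dp=[
    [0,0,0],
    [0,0,0],
    [-0.005,0,0],
    [-0.02,0,0],
    [-0.055,0,0],
    [-0.1,0,0],
    [-0.13,0,0],
  ],
  gripper=[0.14,0.14,0.14,0.14,0.14,0.14,0.14],
)

```text
time: 15.62
tool_pos: [526.0, -40.6, 281.5]
ee_rot: [1.462, 1.569, -0.262]
force: [0.9, 0.4, 0.4]
grip_width: 40.0
```

```bash
python3 - <<'E'
from h import *
st()
print(move([400,-40,280],-1.7))
E
```

```text
t 15.62 pos [526.  -40.6 281.5] xdir [ 0.002 -0.    -1.   ] head -1.724 q [-0.17 -0.08  1.62 -0.    1.6   1.55] F [0.9 0.4 0.4] M [ 0.07  0.12 -0.  ] w 40.0
(array([ 0.0013, -0.1246,  0.0187]), array([-1.38,  0.01, -0.1 ]))
```

Request:
drive_tool(
  angular=[
    [0,0,0],
    [0,0,0],
    [0,0,0],
    [0,0,0],
  ],
  dp=[
    [0,-0.05,0.008],
    [0,-0.1,0.016],
    [0,-0.125,0.019],
    [0,-0.125,0.019],
  ],
  gripper=[0.14,0.14,0.14,0.14],
)

```text
time: 16.12
tool_pos: [398.5, -40.5, 279.5]
ee_rot: [1.303, 1.57, -0.421]
force: [1.0, 0.4, 0.1]
grip_width: 39.8
```

```bash
python3 - <<'E'
from h import *
st()
x,y,w,h=(215,155,200,150)
im=eyes.read_camera('top');a=im[y:y+h,x:x+w]
s=eyes.read_camera('side');x,y=235,160;b=s[y:y+h,x:x+w]
cv2.imwrite('pics/both11.png',cv2.resize(np.hstack([a,b])[:,:,::-1],(800,300),interpolation=cv2.INTER_CUBIC))
cv2.imwrite('pics/top11.png',im[:,:,::-1])
E
```

```text
t 16.12 pos [398.5 -40.5 279.5] xdir [ 0.001 -0.001 -1.   ] head -1.724 q [-0.23 -0.45  1.93 -0.    1.66  1.49] F [1.  0.4 0.1] M [0.01 0.2  0.  ] w 39.8
```

View pics/both11.png

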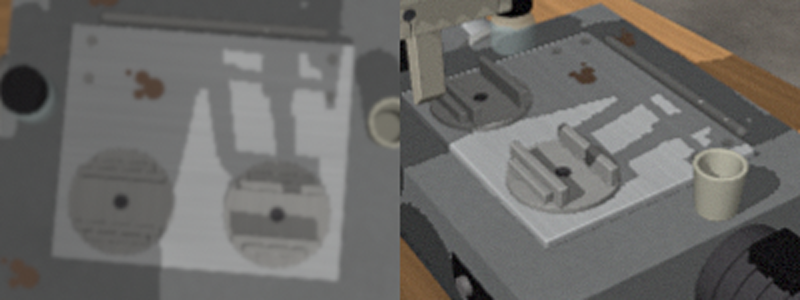

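View pics/top11.png

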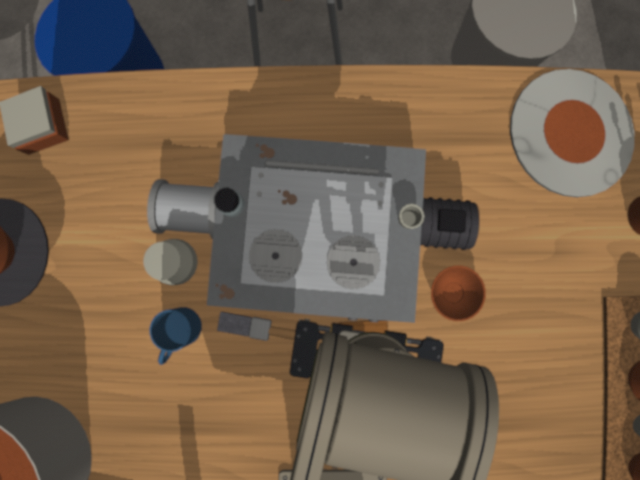

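```bash
python3 - <<'E'
import cv2
a=cv2.imread('pics/top11.png')[220:300,235:395];cv2.imwrite('pics/z11.png',cv2.resize(a,None,fx=5,fy=5,interpolation=cv2.INTER_CUBIC))
E
```

```text
(no output)
```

View pics/z11.png

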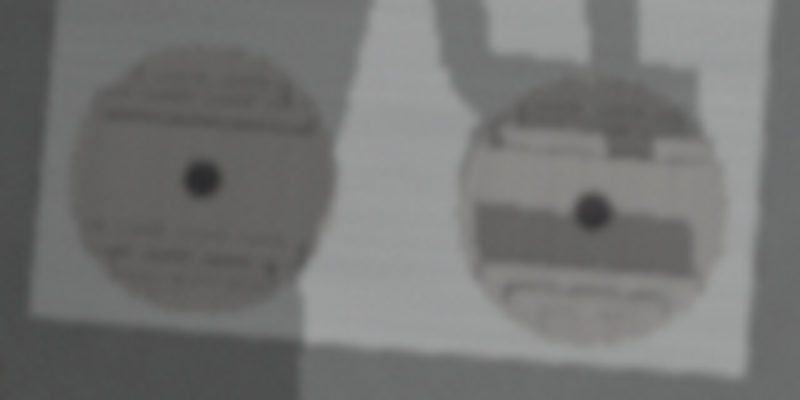

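```bash
python3 -c "
from plant import arm
print(arm.finish_job())"
```

```text
the job is handed in; nothing more can be done
None
```

The hatch is shut and both latches look locked. I handed the job in at about 16 s of the 54 s allowed; the hand-in gives no verdict.

- **Hatch:** I pressed it down slowly with closed fingertips. It stopped when the fingertips were about 120 mm above the table, with the upward force rising to about 15 N. The last pictures still show it flat on the deck.
- **Latches:** I set the fingertips in each slot with the jaws held about 40 mm apart, so a finger pushed each cheek. I turned each latch clockwise until the torque rose: 0.5 N m on the left and 1.95 N m on the right, against the 0.12 N m that turning takes. I backed off before lifting out.
- **Last checks:** In the final top picture the left slot is within about 0.01 rad of parallel to the hatch's front edge. The right slot is within about 0.04 rad, but shadow made that reading rougher. The allowance is 0.17 rad.
- **Pots and tools:** In the pictures none of them has visibly moved, judged by eye rather than measured. The arm hid most of the rib in the last top view.
- **Robot:** It is clear of everything, and no check failed or disagreed.

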